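# Open the specimen pot and hold out a fresh tray

## Task

Get ready to receive the specimen: lift the loose lid off the small specimen pot and lay it flat in the shallow steel dish without dropping it, leaving the pot standing. Then take one fresh pulp tray from the sticky nested stack by lifting it at one corner, so that the opposite corner comes away last and the rest of the stack stays nested, and hold the tray out level over the middle of the white cutting board, a hand's breadth or two above it and touching nothing. Finish while still holding it there, steady, with everything else on the bench left where it was.

Things in the scene. Friction and masses are not known exactly. Their poses are not given: they have to be found in the camera images.
- pot: small white plastic specimen pot with a neck, 56 mm across and 78 mm tall without its lid, open at the top, standing loose on the bench (about 0.15 kg). Origin: centre of its underside. z up along its axis.
- lid: round white lid with a finely ribbed edge, 60 mm across and 16 mm tall, 20 g, loose (unscrewed) on the pot: it lifts straight off, its skirt reaching 13 mm down over the neck. Origin: centre of its lower rim, 65 mm above the pot's underside while it is on the pot; its flat top is 16 mm above the origin. z up along its axis.
- dish: shallow round stainless steel dish, 132 mm across its flared rim, 112 mm across its flat floor, 10 mm tall, loose, 0.2 kg. Origin: centre of its underside; the inner floor is 3 mm above it.
- tray: top tray of the nested stack: grey moulded pulp, 180 mm (its x) by 140 mm (its y), 38 mm tall, 30 g, each corner clipped at 45 degrees by an edge 44 mm long. Round its top runs a rolled rim, a band 10 mm wide with upright inner and outer faces 10 mm deep, to be pinched with one finger inside and one outside; below it the wall steps in and slopes to the floor. Origin: centre of its underside.
- corner0 (a point): on the top tray: middle of its rim at the clipped corner at -x, -y of the tray, on the rim's top face (38 mm above the tray's origin, 71 and 51 mm from it along the tray's x and y). A pinch across the rim here closes along the tray's (1, 1, 0). Tips should go 5 to 12 mm below the top: the next rim begins at 14 mm. The point's axes are the tray's.
- corner1 (a point): the same at the -x, +y corner of the top tray; a pinch across the rim closes along (1, -1, 0).
- corner2 (a point): the same at the +x, +y corner of the top tray; a pinch across the rim closes along (1, 1, 0).
- corner3 (a point): the same at the +x, -y corner of the top tray; a pinch across the rim closes along (1, -1, 0).
- tray2: second tray, same shape, loose, nested right under the top one, 14 mm lower. Origin: centre of its underside (42 mm above the bench). Springy ribs inside its long sides squeeze the top tray, which therefore clings for the first 10 to 15 mm of its rise: raising it takes about 4 to 5 N.
- stack: the lower three nested trays, which stay put on the bench. Origin: centre of the lowest underside, on the bench; axes as for the trays nested on it. The whole stack of five is 94 mm tall.
- board: white plastic cutting board, 300 mm (its x) by 280 mm (its y), 12 mm thick, fixed on the bench. Origin: centre of its underside; z up.
- knife: bystander: long knife with a dark wooden handle, 275 mm, 15 mm thick, lying on the board. Origin: near the bolster, underneath.
- forceps: bystander: steel forceps, 160 mm, lying on the board. Origin: its middle, underneath.
- cassette1: bystander: white tissue cassette, 41 x 28 x 7 mm, on the board. Origin: its middle, underneath.
- cassette2: bystander: a second white tissue cassette, same size, on the board.
- ink: bystander: small ink bottle, 28 mm across, 58 mm tall, on the bench near the stack. Origin: centre of its underside.
- wash_bottle: bystander: white bottle, 64 mm across, 170 mm tall, beyond the board. Origin: centre of its underside.
- jar: bystander: larger closed jar, 84 mm across, 105 mm tall, beyond the board. Origin: centre of its underside.
Mind the look-alikes: they are no part of the job. Leave any red look-alike of the pot alone. What is shaped like the tray but orange is not meant.

How it is judged (in metres and radians):
On the way, in this order (a step that is already met when the one before it is completed fails the run):
1. the lid has been lifted off the pot, which still stands (z of lid in the frame of pot above 0.085 m and angle between pot's own z axis and vertical below 0.15 rad and contact force between the fingers and lid above 0.2 N), for 0.1 s.
2. the lid lies flat in the dish, released (horizontal distance between lid and dish below 0.032 m and z of lid in the frame of dish below 0.008 m and angle between lid's own z axis and vertical below 0.12 rad and contact force between the fingers and lid below 0.05 N and linear speed of lid below 0.03 m/s), for 0.2 s.
3. the top tray is tilted up at one corner while another corner and the tray below are still in the nest (angle between tray's own z axis and vertical above 0.12 rad and distance of any of corner0, corner1, corner2, corner3 from where it was at the start of the episode below 0.015 m and contact force between the fingers and tray above 0.2 N and horizontal distance between tray2 and stack below 0.008 m and height (world z) of tray2 between 0.034 and 0.048 m and angle between tray2's own z axis and vertical below 0.06 rad), for 0.05 s.
At the end, for the whole second after the job is handed in: Fingers alone hold the tray, still, level within 12 degrees, its middle within 80 mm of the board's along each side, underside 80-300 mm above the bench. Other trays nested within 8 mm; lid flat in the dish within 32 mm of its middle; pot upright; pot and dish within 40 mm of their start (z of tray in the frame of board between 0.08 and 0.3 m and x of tray in the frame of board between -0.08 and 0.08 m and y of tray in the frame of board between -0.08 and 0.08 m and angle between tray's own z axis and vertical below 0.21 rad and linear speed of tray below 0.03 m/s and contact force between the fingers and tray above 0.3 N and contact force between tray and tray2 below 0.05 N and contact force between tray and stack below 0.05 N and contact force between tray and board below 0.05 N and contact force between tray and pot below 0.05 N and contact force between tray and wash_bottle below 0.05 N and contact force between tray and jar below 0.05 N and horizontal distance between tray2 and stack below 0.008 m and height (world z) of tray2 between 0.034 and 0.048 m and angle between tray2's own z axis and vertical below 0.06 rad and horizontal distance between lid and dish below 0.032 m and z of lid in the frame of dish below 0.008 m and angle between lid's own z axis and vertical below 0.12 rad and angle between pot's own z axis and vertical below 0.1 rad and distance of each of pot, dish from where it was at the start of the episode below 0.04 m and height (world z) of pot below 0.01 m); the arm keeps its last pose, push and grip.
It fails at once if a bystander was moved by more than 40 mm (distance of any of knife, forceps, cassette1, cassette2, ink, wash_bottle, jar from where it was at the start of the episode above 0.04 m).
It fails at once if the pot was tipped (angle between pot's own z axis and vertical above 0.5 rad).
It fails at once if the lid was dropped or thrown (linear speed of lid above 0.6 m/s and contact force between the fingers and lid below 0.02 N).
It also fails if it takes over 58 s, if anything falls off the work surface, if the arm or the gripper's body presses on something with over 40 N, if the wrist force passes 120 N, or if a joint passes its speed limit or range.

## Robot

A 6-joint arm with a two-finger parallel gripper is mounted at the origin on the work surface. World frame = base frame: x ahead of the robot, y to its left, z up, the work surface at z = 0. Lengths are in mm, angles in rad, forces in N, time in s.
With the tool pointing down it reaches from about 350 to 850 mm from the base axis. Payload 8.1 kg.
Tool frame: the origin (TCP) lies at the very end of the fingers, on their centre line; the grasp point (between the pads) lies 19 mm behind it; z points along the fingers, y is the line along which they close (so a half turn about z gives the same grasp; the last joint's range is limited). The gripper opens to 85 mm and grips with 20 to 120 N. Pads are 22 mm wide; open, the fingers measure 114 mm over their backs; the gripper's body (76 mm by 85 mm) begins 54 mm behind the grasp point. The pads swing forward as they close: fully open they stand 13 mm farther back than shut.
Start: joints at [1.229, 0.13, 1.488, -0, 1.523, -0.085], TCP at [152.37, 580.335, 231.292] pointing down, gripper open.
Joint ranges: [-2.96, 2.96], [-0.89, 2.26], [0.02, 2.5], [-1.34, 4.48], [0, 2.73], [-2.66, 2.66]. Speed limits (rad/s): [2.39, 2.39, 2.79, 3.14, 3.14, 3.14].

## Interface

Orientations are given as a unit quaternion [w, x, y, z].
In Python, from station import arm, cams, workorder gives the robot as it stands.
- The arm moves only by the shell command python3 -m crank 'ROWS' [FORCE]. ROWS is JSON, a list of rows, each a list of 3 entries, a list of its own where there are three numbers: the shift along the tool's x, y, z in cm, then the turn, a rotation vector about the tool's x, y, z in rad, then the opening, from 0 (shut) to 1 (fully open). A call has 1 to 5 rows; each row is the pose to reach, as a shift and turn from the pose commanded when the call began, along the tool's axes at that moment; what a row does not reach only later rows make up. A row lasts 1/10 s, in which the tool goes at most 50 mm and 8.59 degrees, less where a joint would pass 70% of its speed; a pose out of reach is approached as far as the arm can. A call with a gripper value outside its range is refused whole. The fingers move at their own pace and stop on an object; FORCE is the grip in N (left out, the last holds). Time passes only in rows, so rows that repeat a pose let the fingers close. It gives the time, the measured TCP pose, the force, the opening and the grip force at its end, in the units of the state.
- arm.observe(): the state, without advancing time (a new reading comes with each control period).
- cams.capture(name): name is "side" or "top"; returns the picture (420x560x3 uint8, red, green, blue); there is no depth.
- cams.calibration(name): a dict with "fx", "fy", "cx", "cy" (pixels), "extrinsics" (4x4, takes a point from camera to world coordinates). Camera axes: x right, y down, z forward; pixel columns grow to the right and rows downward; lengths in mm; the calibration is good to about 2 mm. A picture is of the moment at which its call begins. calibration takes no time and is no camera call.
- workorder.sign_off(): hands the job in; it is judged then, once.
The state is a dict: "time_s": time; "qpos": joint angles; "dq": joint speeds; "joint_efforts": joint torques, N m; "tcp_pos": TCP position; "tool_rot": TCP orientation; "force": force on the tool from outside, world axes, zero at the start; "wrist_torque": the same for the moment, N m; "width": finger opening in mm; "gripper_force": force on a finger pad.
Only numpy, scipy, OpenCV 4.12 (cv2) and the standard library are available. Lean on these libraries where they do the work, as an engineer would, in place of code of your own. Each camera call takes 0.05 s, during which the arm holds its last target. There are 200 camera calls.

## Working session

There is one attempt and no reset: what is moved stays moved. The work goes in short steps, Python scripts to look and compute and a shell command to move; the robot and the scene stay as the last step left them, time stands still between calls to the robot, and variables do not carry over. Pictures are saved under pics/ and viewed, at most 10 in all, crops included, and the job is handed in when it is done.

```bash
ls; mkdir -p pics; python3 - <<'E'
from station import arm,cams
import cv2,numpy as np
for n in("top","side"):
    im=cams.capture(n); cv2.imwrite(f"pics/{n}0.png",im[:,:,::-1]); c=cams.calibration(n)
    print(n,c["fx"],c["fy"],c["cx"],c["cy"],np.round(c["extrinsics"],3).tolist())
s=arm.observe(); print(s)
E
```

```text
pics
top 398.03152755956563 398.03152755956563 285.02259402213855 209.02947059277386 [[0.006, -0.979, 0.204, 373.75], [-1.0, -0.007, -0.001, 44.376], [0.003, -0.204, -0.979, 876.45], [0.0, 0.0, 0.0, 1.0]]
side 435.2594099449867 435.2594099449867 281.71346930472424 216.03812185466575 [[-0.955, -0.21, 0.207, 310.059], [-0.295, 0.723, -0.625, 683.003], [-0.019, -0.659, -0.752, 850.1], [0.0, 0.0, 0.0, 1.0]]
{'time_s': 0.1, 'qpos': array([ 1.22862215e+00,  1.31067929e-01,  1.48918149e+00,  1.33851993e-05,
        1.52301836e+00, -8.54027801e-02]), 'dq': array([ 0.0006312 , -0.00051478, -0.00149674,  0.00042512, -0.00336654,
       -0.00051669]), 'joint_efforts': array([ 1.18541120e-03, -5.70951641e+01, -5.01941657e+01, -2.01468674e-04,
        8.32354854e-03,  4.25834958e-05]), 'tcp_pos': array([152.18129956, 579.85974652, 230.35381931]), 'tool_rot': array([-1.84233005e-04,  1.28033570e-01,  9.91769481e-01, -8.17077283e-04]), 'force': array([ 0.42231664,  0.35326689, -0.39945288]), 'wrist_torque': array([ 0.02038646,  0.00499513, -0.0119549 ]), 'gripper_force': 0.0, 'width': 85.14867569817274}
```

View pics/top0.png

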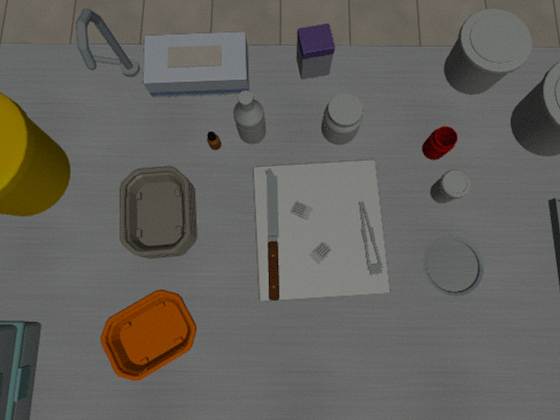

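View pics/side0.png

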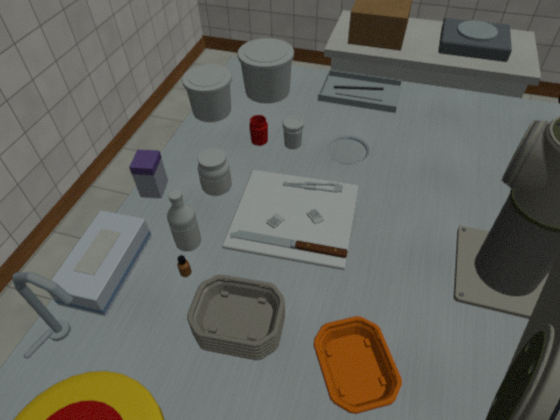

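Top view: the white pot with its lid is at (455,184) and the red look-alike at (439,143). The dish is at (454,265), the board's middle at about (320,230). The grey stack is at (158,211) and the orange tray look-alike at (149,334). By colour and neck, the white pot and the grey stack are the ones meant. I'll measure them and confirm with a crop.

```bash
cat >h.py <<'E'
import numpy as np,cv2
from station import arm,cams
from scipy.spatial.transform import Rotation as R
def ray(n,px,z):
    c=cams.calibration(n);E=np.array(c["extrinsics"])
    px=np.atleast_2d(np.asarray(px,float))
    d=np.c_[(px[:,0]-c["cx"])/c["fx"],(px[:,1]-c["cy"])/c["fy"],np.ones(len(px))]@E[:3,:3].T
    t=(z-E[2,3])/d[:,2]; return E[:3,3]+t[:,None]*d
def proj(n,P):
    c=cams.calibration(n);E=np.array(c["extrinsics"]);q=(np.atleast_2d(P)-E[:3,3])@E[:3,:3]
    return np.c_[q[:,0]/q[:,2]*c["fx"]+c["cx"],q[:,1]/q[:,2]*c["fy"]+c["cy"]]
def tool(s=None):
    s=s or arm.observe(); q=s["tool_rot"]
    return np.array(s["tcp_pos"]),R.from_quat([q[1],q[2],q[3],q[0]])
def go(target,Rt=None):
    "shift cm & rotvec in tool axes to the target tcp"
    p,r=tool(); d=r.inv().apply(np.array(target)-p)/10
    w=(r.inv()*Rt).as_rotvec() if Rt is not None else np.zeros(3)
    print("shift cm",np.round(d,2),"turn",np.round(w,3))
def down(ydir):
    "tool pointing down, closing line along angle ydir (rad, world)"
    y=np.array([np.cos(ydir),np.sin(ydir),0]);z=np.array([0,0,-1.]);x=np.cross(y,z)
    return R.from_matrix(np.c_[x,y,z])
E
python3 - <<'E'
from h import *
im=cv2.imread("pics/top0.png");hsv=cv2.cvtColor(im,cv2.COLOR_BGR2HSV)
for p in[(455,182),(455,196),(430,190),(158,211),(158,170),(125,210),(100,210),(480,265),(455,265),(320,270),(149,110)]:print(p,hsv[p[1],p[0]])
a=cv2.resize(im[150:310,400:520],None,fx=3.4,fy=3.4,interpolation=2)
b=cv2.resize(im[150:310-20,105:215],None,fx=3.4,fy=3.4,interpolation=2)
o=np.zeros((544,800,3),np.uint8);o[:544,:a.shape[1]]=a[:, :408];o[:b.shape[0],410:410+b.shape[1]]=b
for x in range(0,120,10): cv2.line(o,(int(x*3.4),0),(int(x*3.4),5),(0,255,0),1)
cv2.imwrite("pics/crop0.png",o)
E
```

```text
(455, 182) [ 50   7 115]
(455, 196) [ 50   7 111]
(430, 190) [60  7 73]
(158, 211) [17 50 82]
(158, 170) [20 44 86]
(125, 210) [20 36 43]
(100, 210) [ 90   5 103]
(480, 265) [90 15 86]
(455, 265) [90  8 95]
(320, 270) [ 60   6 133]
(149, 110) [ 90   5 104]
```

View pics/crop0.png

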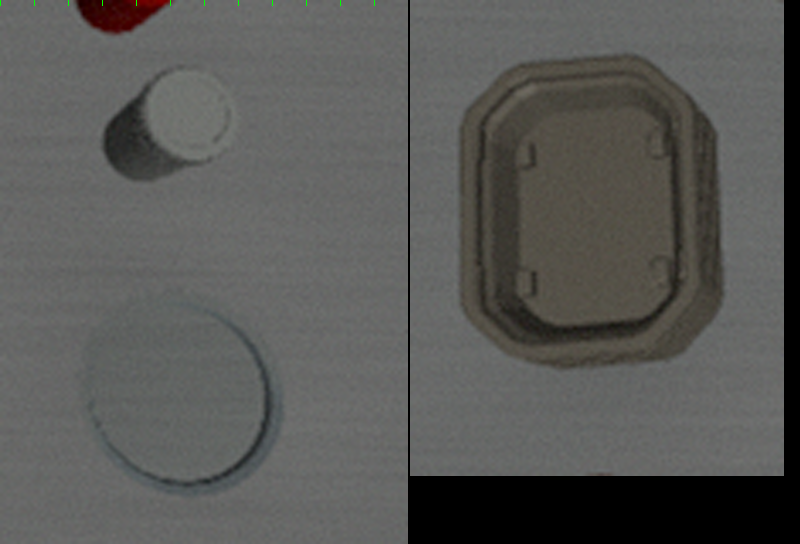

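The crop shows the white pot, its lid top centred near pixel (455.6,183.8). The dish rim is centred near (453.4,265.4). The grey stack's top rim spans x 240–309 and y 166–257. These are the ones meant.

```bash
python3 - <<'E'
from h import *
im=cv2.imread("pics/top0.png");hsv=cv2.cvtColor(im,cv2.COLOR_BGR2HSV)
print("lid",ray("top",(455.6,183.8),81)[0],"dish",ray("top",(453.4,265.4),10)[0])
m=((hsv[...,2]>112)&(hsv[...,1]<20)).astype(np.uint8)*255
m[:, :245]=0;m[:150]=0;m[310:]=0;m[:,395:]=0
b=cv2.morphologyEx(m,cv2.MORPH_CLOSE,np.ones((9,9)));c=max(cv2.findContours(b,0,2)[0],key=cv2.contourArea)
w=ray("top",c[:,0],12)[:,:2].astype(np.float32);print("board",cv2.minAreaRect(w))
m=((hsv[...,1]>26)&(hsv[...,0]>10)&(hsv[...,0]<32)).astype(np.uint8)*255
m[:, :105]=0;m[:,205:]=0;m[:150]=0;m[280:]=0
m=cv2.morphologyEx(cv2.morphologyEx(m,cv2.MORPH_OPEN,np.ones((3,3))),cv2.MORPH_CLOSE,np.ones((7,7)))
c=max(cv2.findContours(m,0,2)[0],key=cv2.contourArea)[:,0]
w=ray("top",c,94)[:,:2];print("mask box",c.min(0),c.max(0),w.min(0),w.max(0))
ed=lambda s:cv2.fitLine(w[s].astype(np.float32),2,0,.01,.01).ravel()
T=ed((c[:,1]<c[:,1].min()+6)&(c[:,0]>142)&(c[:,0]<176));L=ed((c[:,0]<c[:,0].min()+6)&(c[:,1]>190)&(c[:,1]<238));B=ed((c[:,1]>250)&(c[:,0]>145)&(c[:,0]<176))
for n,l in(("T",T),("L",L),("B",B)):print(n,l,np.degrees(np.arctan2(l[1],l[0])))
print("ink",ray("top",(213,140),50)[0]); p,r=tool();print("yaxis",r.apply([0,1,0]))
E
```

```text
lid [ 595.21560721 -309.51259361   81.        ] dish [ 432.2132043  -321.51622732   10.        ]
board ((524.8953857421875, -29.358749389648438), (322.9649963378906, 281.4242858886719), 4.033689498901367)
mask box [120 167] [196 257] [438.97449513 219.13905182] [623.17903889 378.56768244]Traceback (most recent call last):
  File "<stdin>", line 14, in <module>
  File "<stdin>", line 13, in <lambda>
cv2.error: OpenCV(4.12.0) /io/opencv/modules/imgproc/src/linefit.cpp:50: error: (-215:Assertion failed) count > 0 in function 'fitLine2D_wods'
```

```bash
python3 - <<'E'
from h import *
im=cv2.imread("pics/top0.png");hsv=cv2.cvtColor(im,cv2.COLOR_BGR2HSV)
bc=ray("top",[(253,167),(376,160),(389,294),(261,300)],12);print("board",np.round(bc[:,:2]),bc.mean(0))
m=((hsv[...,1]>26)&(hsv[...,0]>10)&(hsv[...,0]<32)).astype(np.uint8)*255
m[:, :105]=0;m[:,205:]=0;m[:150]=0;m[280:]=0
m=cv2.morphologyEx(cv2.morphologyEx(m,cv2.MORPH_OPEN,np.ones((3,3))),cv2.MORPH_CLOSE,np.ones((7,7)))
c=max(cv2.findContours(m,0,cv2.CHAIN_APPROX_NONE)[0],key=cv2.contourArea)[:,0]
w=ray("top",c,94)[:,:2]
ed=lambda s:cv2.fitLine(w[s].astype(np.float32),2,0,.01,.01).ravel()
T=ed((c[:,1]<c[:,1].min()+6)&(c[:,0]>142)&(c[:,0]<174));L=ed((c[:,0]<c[:,0].min()+6)&(c[:,1]>190)&(c[:,1]<238));B=ed((c[:,1]>250)&(c[:,0]>145)&(c[:,0]<176))
for n,l in(("T",T),("L",L),("B",B)):print(n,np.round(l,3),np.degrees(np.arctan2(l[1],l[0])))
go([595,-310,281]);go([595,-310,66])
E
```

```text
board [[ 651.  117.]
 [ 669. -163.]
 [ 371. -179.]
 [ 357.   93.]] [511.88192026 -33.13701972  12.        ]
T [ 3.20000e-02 -9.99000e-01  6.21404e+02  3.03662e+02] -88.18478
L [9.96000e-01 9.00000e-02 5.24498e+02 3.73519e+02] 5.188934
B [ 7.10000e-02 -9.97000e-01  4.41293e+02  2.86681e+02] -85.91391
shift cm [-65.43 -74.83  -4.95] turn [0. 0. 0.]
shift cm [-65.43 -74.8   16.55] turn [0. 0. 0.]
```

```bash
python3 -m crank '[[[-2.5,-2.5,-3.5],[0,0,0],1],[[-5.5,-6.2,-5],[0,0,0],1],[[-8.7,-10,-5],[0,0,0],1],[[-12,-13.7,-5],[0,0,0],1],[[-15.3,-17.4,-5],[0,0,0],1]]' 20
python3 -m crank '[[[-3.3,-3.7,0],[0,0,0],1],[[-6.5,-7.5,0],[0,0,0],1],[[-9.8,-11.2,0],[0,0,0],1],[[-13,-15,0],[0,0,0],1],[[-16.3,-18.7,0],[0,0,0],1]]'
python3 -m crank '[[[-3.3,-3.7,0],[0,0,0],1],[[-6.5,-7.5,0],[0,0,0],1],[[-9.8,-11.2,0],[0,0,0],1],[[-13,-15,0],[0,0,0],1],[[-16.3,-18.7,0],[0,0,0],1]]'
python3 -m crank '[[[-3.3,-3.7,0],[0,0,0],1],[[-6.5,-7.5,0],[0,0,0],1],[[-9.8,-11.2,0],[0,0,0],1],[[-13,-15,0],[0,0,0],1],[[-16.3,-18.7,0],[0,0,0],1]]'
python3 - <<'E'
from h import *
go([595,-310,120]);print(arm.observe()["qpos"])
E
```

```text
time_s: 0.6
tcp_pos: [256.4, 371.4, 281.0]
tool_rot: [0.0, 0.128, 0.992, -0.0]
force: [1.7, -0.6, 0.3]
width: 85.5
gripper_force: 0.0
time_s: 1.1
tcp_pos: [366.5, 149.0, 281.2]
tool_rot: [0.0, 0.128, 0.992, 0.0]
force: [1.0, 0.9, -0.8]
width: 85.5
gripper_force: 0.0
time_s: 1.6
tcp_pos: [476.7, -73.5, 281.0]
tool_rot: [-0.0, 0.128, 0.992, 0.0]
force: [0.5, 0.4, 0.3]
width: 85.4
gripper_force: 0.0
time_s: 2.1
tcp_pos: [586.9, -295.6, 280.5]
tool_rot: [-0.0, 0.128, 0.992, 0.0]
force: [0.3, -0.1, 0.9]
width: 85.4
gripper_force: 0.0
shift cm [-1.16 -1.19 16.05] turn [0. 0. 0.]
[-5.44568024e-01  2.72602034e-01  1.23804354e+00  6.25143016e-05
  1.63178821e+00 -1.85825870e+00]
```

```bash
python3 -m crank '[[[-0.6,-0.6,4],[0,0,0],1],[[-1.2,-1.2,8],[0,0,0],1],[[-1.2,-1.2,12],[0,0,0],1],[[-1.2,-1.2,14.5],[0,0,0],1],[[-1.2,-1.2,14.5],[0,0,0],1]]'
python3 - <<'E'
from h import *
p,_=tool();go([595,-310,66])
im=cams.capture("side")[:,:,::-1].copy()
print(proj("side",[595,-310,81]),proj("side",[595,-310,0]),proj("side",p))
cv2.imwrite("pics/s1.png",cv2.resize(im[60:180,220:380],None,fx=5,fy=5,interpolation=2))
E
```

```text
time_s: 2.6
tcp_pos: [591.8, -306.3, 129.7]
tool_rot: [-0.005, 0.128, 0.992, 0.002]
force: [-0.7, 0.5, 0.3]
width: 85.6
gripper_force: 0.0
shift cm [-0.47 -0.3   6.36] turn [0. 0. 0.]
[[293.69102421 122.37483538]] [[293.63272276 144.29602159]] [[294.45790201 109.08093992]]
```

View pics/s1.png

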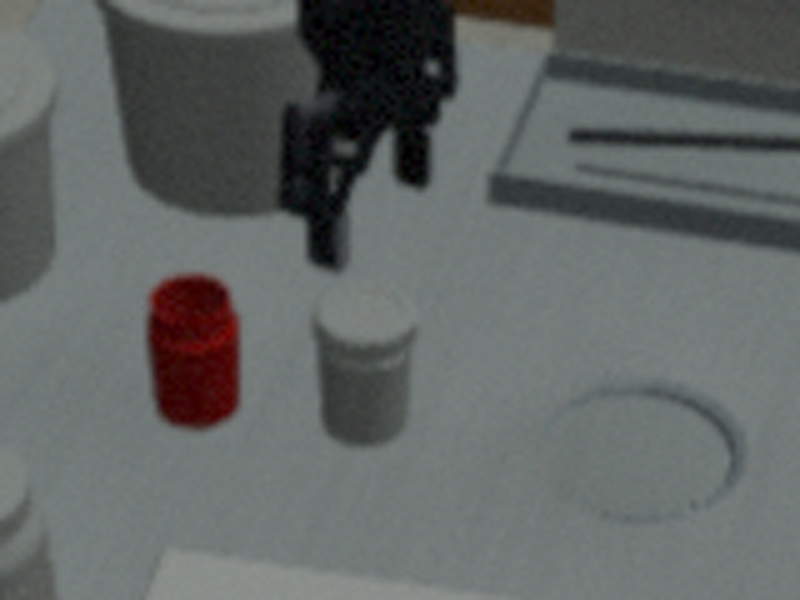

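The crop shows the lid top centred at (293,122.4), which matches the projected point. The open fingertips straddle it. Descending.

```bash
python3 -m crank '[[[-0.4,-0.3,2.5],[0,0,0],1],[[-0.4,-0.3,4.5],[0,0,0],1],[[-0.4,-0.3,6],[0,0,0],1],[[-0.4,-0.3,6.6],[0,0,0],1],[[-0.4,-0.3,6.6],[0,0,0],1]]'
python3 - <<'E'
from h import *
go([595,-310,62.5])
E
```

```text
time_s: 3.15
tcp_pos: [598.3, -312.1, 70.5]
tool_rot: [-0.0, 0.128, 0.992, 0.0]
force: [-0.1, -0.0, -0.8]
width: 85.5
gripper_force: 0.0
shift cm [0.37 0.12 0.8 ] turn [0. 0. 0.]
```

```bash
python3 -m crank '[[[0.3,0.1,0.4],[0,0,0],1],[[0.3,0.1,0.8],[0,0,0],1],[[0.3,0.1,0.8],[0,0,0],1],[[0.3,0.1,0.8],[0,0,0],0.72],[[0.3,0.1,0.8],[0,0,0],0.6]]' 20
python3 -m crank '[[[0,0,0],[0,0,0],0.6],[[0,0,0],[0,0,0],0.6],[[0,0,0],[0,0,0],0.6]]' 20
```

```text
time_s: 3.65
tcp_pos: [595.9, -310.6, 62.7]
tool_rot: [0.0, 0.128, 0.992, -0.0]
force: [-0.7, 3.5, 11.0]
width: 59.6
gripper_force: 22.1
time_s: 3.95
tcp_pos: [596.1, -310.7, 62.9]
tool_rot: [0.0, 0.128, 0.992, -0.0]
force: [-0.2, 0.4, 3.5]
width: 59.2
gripper_force: 22.0
```

```bash
python3 -m crank '[[[0,0,-0.5],[0,0,0],0.6],[[0,0,-1.2],[0,0,0],0.6],[[0,0,-2.5],[0,0,0],0.6],[[0,0,-4.5],[0,0,0],0.6],[[0,0,-6],[0,0,0],0.6]]' 20
python3 -m crank '[[[0,0,0],[0,0,0],0.6],[[0,0,0],[0,0,0],0.6]]'
python3 - <<'E'
from h import *
im=cams.capture("side")[:,:,::-1].copy()
go([432.5,-321.5,120]);go([432.5,-321.5,2])
cv2.imwrite("pics/s2.png",cv2.resize(im[60:180,220:380],None,fx=5,fy=5,interpolation=2))
E
```

```text
time_s: 4.45
tcp_pos: [596.2, -310.8, 124.6]
tool_rot: [0.001, 0.128, 0.992, -0.0]
force: [-0.8, -0.2, -0.3]
width: 59.6
gripper_force: 21.7
time_s: 4.65
tcp_pos: [596.0, -310.7, 123.0]
tool_rot: [0.001, 0.128, 0.992, -0.0]
force: [-0.2, 0.6, -0.4]
width: 59.4
gripper_force: 21.7
shift cm [15.47 -5.22  0.19] turn [0. 0. 0.]
shift cm [15.47 -5.22 11.99] turn [0. 0. 0.]
```

View pics/s2.png

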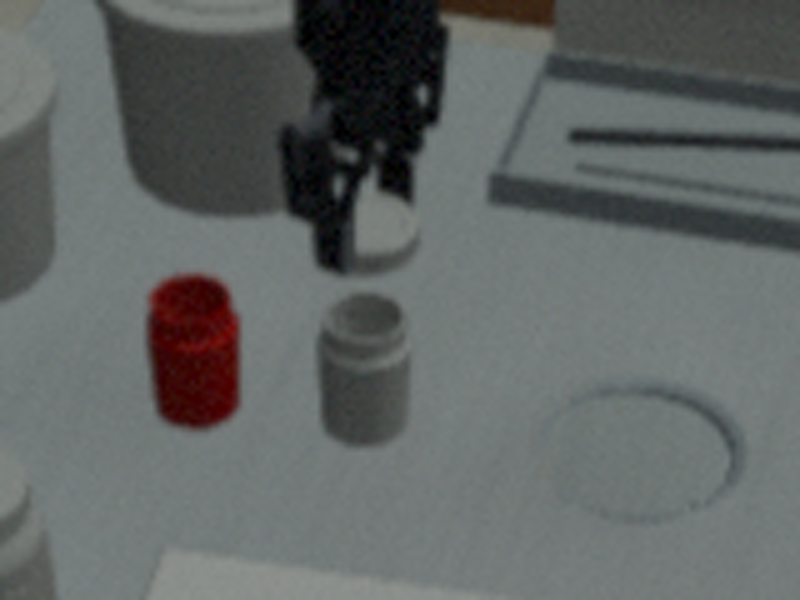

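The lid is held level clear of the pot at crop (368,235), and the pot still stands. Moving to the dish.

```bash
python3 -m crank '[[[2,-0.7,0],[0,0,0],0.6],[[5.5,-1.9,0],[0,0,0],0.6],[[9,-3,0],[0,0,0],0.6],[[12.5,-4.2,0],[0,0,0],0.6],[[15.5,-5.2,2],[0,0,0],0.6]]'
python3 -m crank '[[[0,0,3],[0,0,0],0.6],[[0,0,6],[0,0,0],0.6],[[0,0,8],[0,0,0],0.6],[[0,0,8.6],[0,0,0],0.6],[[0,0,8.6],[0,0,0],0.6]]'
python3 - <<'E'
from h import *
go([432.5,-321.5,1.5])
E
```

```text
time_s: 5.2
tcp_pos: [431.9, -322.3, 103.5]
tool_rot: [0.001, 0.128, 0.992, -0.001]
force: [-0.4, -0.4, -0.3]
width: 59.4
gripper_force: 21.7
time_s: 5.7
tcp_pos: [431.3, -320.3, 14.6]
tool_rot: [-0.001, 0.128, 0.992, 0.001]
force: [-0.5, -0.5, 0.9]
width: 59.8
gripper_force: 21.8
shift cm [-0.15 -0.09  1.31] turn [0. 0. 0.]
```

```bash
python3 -m crank '[[[-0.1,-0.1,0.4],[0,0,0],0.6],[[-0.1,-0.1,0.8],[0,0,0],0.6],[[-0.1,-0.1,1.1],[0,0,0],0.6],[[-0.1,-0.1,1.1],[0,0,0],0.6]]'
python3 -m crank '[[[0,0,0.1],[0,0,0],0.6],[[0,0,0.1],[0,0,0],0.6]]'
python3 -m crank '[[[0,0,0.1],[0,0,0],0.6],[[0,0,0.1],[0,0,0],0.6]]'
```

```text
time_s: 6.1
tcp_pos: [433.2, -322.6, 5.2]
tool_rot: [-0.0, 0.128, 0.992, 0.0]
force: [-1.6, 0.3, 0.3]
width: 59.6
gripper_force: 21.8
time_s: 6.3
tcp_pos: [433.3, -322.6, 4.4]
tool_rot: [0.0, 0.128, 0.992, -0.0]
force: [-0.3, -0.9, -1.0]
width: 59.4
gripper_force: 21.8
time_s: 6.5
tcp_pos: [433.3, -322.6, 3.3]
tool_rot: [0.0, 0.128, 0.992, 0.0]
force: [0.7, -0.2, -0.4]
width: 59.8
gripper_force: 21.8
```

```bash
python3 -m crank '[[[0,0,0.15],[0,0,0],0.6],[[0,0,0.15],[0,0,0],0.6]]'
python3 -m crank '[[[0,0,0.1],[0,0,0],0.6],[[0,0,0.1],[0,0,0],0.6]]'
```

```text
time_s: 6.7
tcp_pos: [433.1, -322.5, 1.6]
tool_rot: [-0.0, 0.128, 0.992, 0.0]
force: [0.1, 0.1, -0.5]
width: 59.4
gripper_force: 21.8
time_s: 6.9
tcp_pos: [433.3, -322.7, 0.9]
tool_rot: [0.0, 0.128, 0.992, -0.0]
force: [-0.3, 1.1, 1.1]
width: 59.8
gripper_force: 21.9
```

```bash
python3 -m crank '[[[0,0,0.1],[0,0,0],0.6],[[0,0,0.1],[0,0,0],0.6]]'
python3 -m crank '[[[0,0,0],[0,0,0],0.74],[[0,0,0],[0,0,0],0.8],[[0,0,0],[0,0,0],0.8]]'
python3 -m crank '[[[0,0,-1],[0,0,0],0.8],[[0,0,-3],[0,0,0],0.8],[[0,0,-7],[0,0,0],0.8],[[0,0,-12],[0,0,0],0.8],[[0,0,-16],[0,0,0],0.8]]'
python3 - <<'E'
from h import *
im=cams.capture("side")[:,:,::-1].copy()
cv2.imwrite("pics/s3.png",cv2.resize(im[60:180,220:380],None,fx=5,fy=5,interpolation=2))
E
```

```text
time_s: 7.1
tcp_pos: [433.7, -322.9, 0.8]
tool_rot: [0.0, 0.128, 0.992, -0.0]
force: [-1.9, 2.2, 8.1]
width: 59.1
gripper_force: 22.5
time_s: 7.4
tcp_pos: [433.1, -322.5, -0.5]
tool_rot: [-0.0, 0.128, 0.992, 0.0]
force: [0.3, -0.7, 0.9]
width: 68.0
gripper_force: 0.0
time_s: 7.9
tcp_pos: [433.5, -322.8, 163.2]
tool_rot: [0.001, 0.128, 0.992, -0.001]
force: [0.0, -0.9, 0.1]
width: 68.3
gripper_force: 0.0
```

View pics/s3.png

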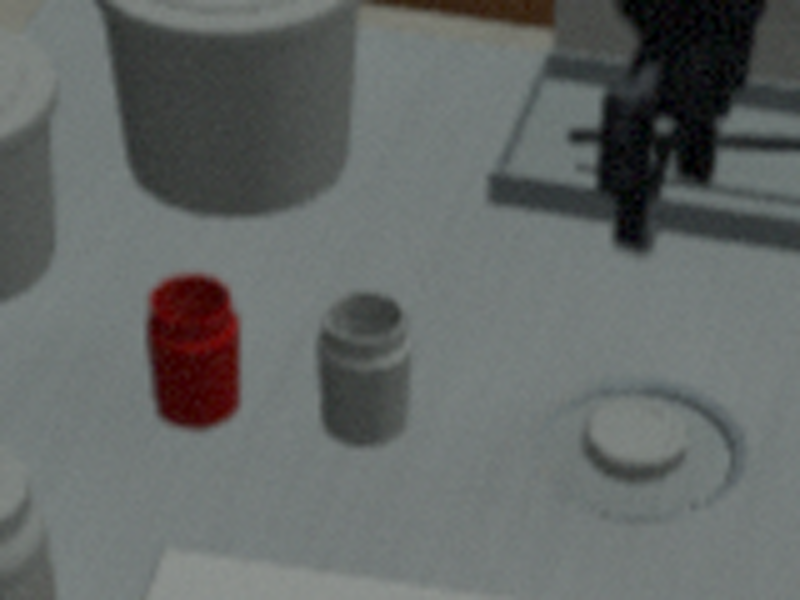

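The lid lies flat in the dish, at crop (635,437), and the pot still stands. Next, check the tray pose estimate in both views by overlaying the predicted rim.

```bash
cat >>h.py <<'E'
C=np.array([531.,304.]);TH=np.radians(4)
def tp(x,y,z=94,C=C,th=TH): return np.array([C[0]+np.cos(th)*x-np.sin(th)*y,C[1]+np.sin(th)*x+np.cos(th)*y,z])
E
python3 - <<'E'
from h import *
k=44/np.sqrt(2)
oc=np.array([tp(*p) for p in[(90,70-k),(90-k,70),(-90+k,70),(-90,70-k),(-90,-70+k),(-90+k,-70),(90-k,-70),(90,-70+k)]])
o=np.zeros((560,800,3),np.uint8)
for n,x0,y0,ox in(("top",110,155,0),("side",180,265,400)):
    im=cv2.imread(f"pics/{n}0.png")[y0:y0+112,x0:x0+112];im=cv2.resize(im,None,fx=3.5,fy=3.5,interpolation=2)
    im=cv2.convertScaleAbs(im,alpha=1.7)
    q=((proj(n,oc)-[x0,y0])*3.5+1.75).astype(int);cv2.polylines(im,[q],True,(0,0,255),1)
    o[:392,ox:ox+392]=im
cv2.imwrite("pics/ov.png",o[:392])
p=tp(-71,-51);print(p,tp(0,0)); D=down(np.radians(49));go([p[0],p[1],200],D)
E
```

```text
[463.73053259 248.1715238   94.        ] [531. 304.  94.]
shift cm [11.88 56.15 -3.34] turn [-0.003  0.012  0.459]
```

View pics/ov.png

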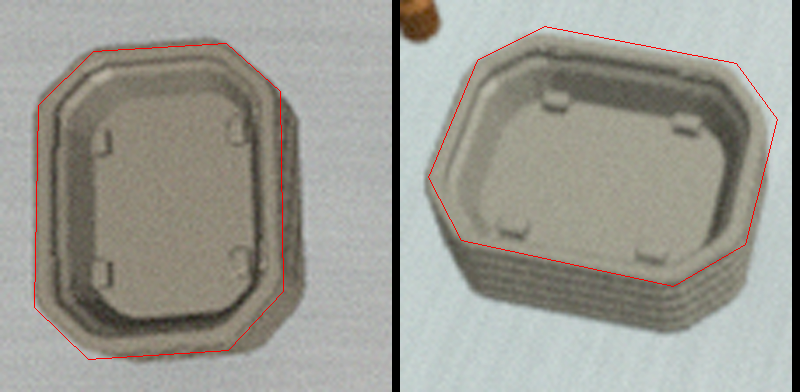

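The overlay fits to within about 3 mm in the top view. Side view suggests the robot-side corner is about 4 mm nearer the middle than predicted. I'll approach with that correction and look again close up.

```bash
python3 -m crank '[[[0.8,3.5,-1.5],[0,0,0.11],0.5],[[1.8,8,-3.3],[0,0,0.23],0.5],[[2.7,12.7,-3.3],[0,0,0.35],0.5],[[3.7,17.4,-3.3],[0,0,0.46],0.5],[[4.7,22,-3.3],[0,0,0.46],0.5]]'
python3 - <<'E'
from h import *
go([466.5,251,200],down(np.radians(49)))
E
```

```text
time_s: 8.45
tcp_pos: [443.5, -96.2, 193.5]
tool_rot: [0.001, 0.353, 0.936, 0.0]
force: [0.1, 0.5, 0.0]
width: 42.9
gripper_force: 0.0
shift cm [21.2  27.59 -0.66] turn [ 0.001  0.001 -0.006]
```

```bash
python3 -m crank '[[[3,3.9,0],[0,0,0],0.5],[[6,7.8,0],[0,0,0],0.5],[[9,11.7,0],[0,0,0],0.5],[[12,15.6,0],[0,0,0],0.5],[[15,19.5,0],[0,0,0],0.5]]'
python3 -m crank '[[[3,4,1],[0,0,0],0.5],[[6.2,8,4],[0,0,0],0.5],[[6.2,8,6.5],[0,0,0],0.5],[[6.2,8,7.5],[0,0,0],0.4],[[6.2,8,7.5],[0,0,0],0.4]]'
python3 - <<'E'
from h import *
p,r=tool();go([466.5,251,86],down(np.radians(49)))
a=p+r.apply([0,20,-8]);b=p-r.apply([0,20,8])
for n,x0,y0 in(("side",180,225),("top",110,155)):
    im=cams.capture(n)[:,:,::-1];print(n,proj(n,p))
    im=cv2.resize(im[y0:y0+150,x0:x0+150 ],None,fx=3.9,fy=3.9,interpolation=2);cv2.imwrite(f"pics/t_{n}.png",cv2.convertScaleAbs(im,alpha=1.7))
A=cv2.imread("pics/t_side.png");B=cv2.imread("pics/t_top.png")
cv2.imwrite("pics/t.png",np.hstack([A[:,185:585],B[:,:400]]))
E
```

```text
time_s: 8.95
tcp_pos: [458.5, 149.8, 193.5]
tool_rot: [0.001, 0.351, 0.936, 0.0]
force: [1.4, 0.2, 0.2]
width: 42.5
gripper_force: 0.0
time_s: 9.45
tcp_pos: [462.9, 247.7, 116.0]
tool_rot: [-0.001, 0.351, 0.937, -0.002]
force: [0.5, -0.7, 0.3]
width: 34.2
gripper_force: 0.0
shift cm [-0.06  0.49  3.  ] turn [-0.004 -0.002 -0.001]
side [[279.58321527 285.60974961]]
top [[178.13976331 243.68616323]]
```

View pics/t.png

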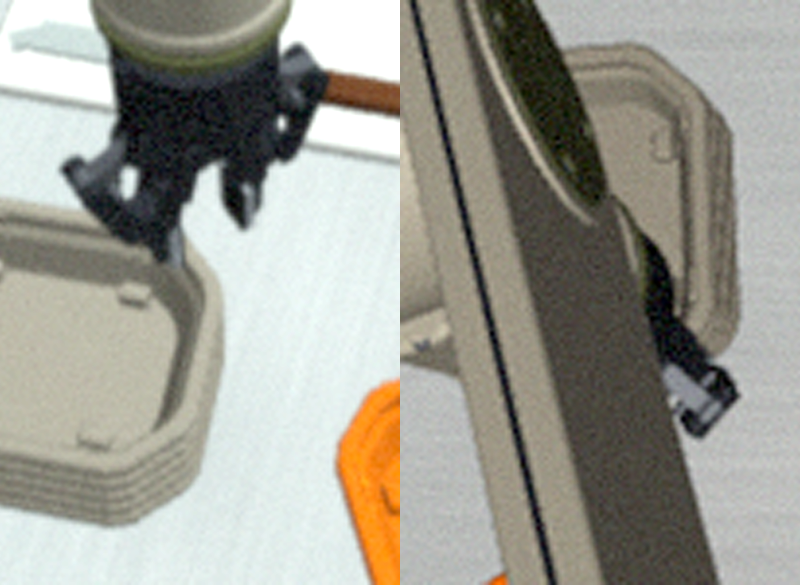

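The inner tip, at crop (178,262), is just inside the rim and the outer tip is outside. The clip's rim band is under the TCP. Descend and pinch.

```bash
python3 -m crank '[[[0,0.3,1],[0,0,0],0.4],[[0,0.3,2],[0,0,0],0.4],[[0,0.3,2.8],[0,0,0],0.4],[[0,0.3,2.8],[0,0,0],0.4],[[0,0.3,2.8],[0,0,0],0.4]]' 20
python3 - <<'E'
from h import *
go([465.5,250.5,86.5],down(np.radians(49)))
E
```

```text
time_s: 10.05
tcp_pos: [466.2, 250.7, 89.4]
tool_rot: [-0.0, 0.351, 0.936, -0.0]
force: [-0.0, 0.4, 0.9]
width: 34.2
gripper_force: 0.0
shift cm [ 0.04 -0.06  0.29] turn [-0.001 -0.    -0.001]
```

```bash
python3 -m crank '[[[0,0,0.2],[0,0,0],0.3],[[0,0,0.2],[0,0,0],0.22],[[0,0,0.2],[0,0,0],0.22]]' 20
python3 -m crank '[[[0,0,0],[0,0,0],0.16],[[0,0,0],[0,0,0],0.1],[[0,0,0],[0,0,0],0.05],[[0,0,0],[0,0,0],0.05]]' 20
```

```text
time_s: 10.35
tcp_pos: [466.6, 251.1, 88.0]
tool_rot: [0.0, 0.351, 0.936, 0.0]
force: [0.4, -0.5, -0.8]
width: 18.7
gripper_force: 0.0
time_s: 10.75
tcp_pos: [466.4, 251.0, 88.0]
tool_rot: [-0.0, 0.351, 0.936, 0.0]
force: [-2.2, -1.0, 3.5]
width: 9.0
gripper_force: 19.7
```

```bash
python3 -m crank '[[[0,0,0],[0,0,0],0.05],[[0,0.01,-0.35],[0.02,0,0],0.05],[[0,0.01,-0.7],[0.04,0,0],0.05],[[0,0.03,-1.05],[0.06,0,0],0.05],[[0,0.06,-1.4],[0.08,0,0],0.05]]' 45
python3 -m crank '[[[0,0.04,-0.4],[0.025,0,0],0.05],[[0,0.08,-0.85],[0.05,0,0],0.05],[[0,0.13,-1.3],[0.075,0,0],0.05],[[0,0.18,-1.75],[0.1,0,0],0.05],[[0,0.18,-1.75],[0.1,0,0],0.05]]'
python3 - <<'E'
from h import *
im=cams.capture("side")[:,:,::-1];p,r=tool();print(p,r.apply([0,0,1]))
im=cv2.resize(im[190:380,150:340],None,fx=3.1,fy=3.1,interpolation=2);cv2.imwrite("pics/lift.png",cv2.convertScaleAbs(im,alpha=1.7))
E
```

```text
time_s: 11.25
tcp_pos: [467.0, 251.3, 101.9]
tool_rot: [-0.014, 0.35, 0.936, -0.039]
force: [0.2, -1.5, -1.4]
width: 7.9
gripper_force: 44.5
time_s: 11.75
tcp_pos: [469.9, 254.5, 119.9]
tool_rot: [-0.031, 0.349, 0.933, -0.084]
force: [-0.1, -0.5, 0.0]
width: 8.0
gripper_force: 44.7
[469.60028123 254.32076625 119.44671349] [-0.11695874 -0.13492861 -0.98392831]
```

View pics/lift.png

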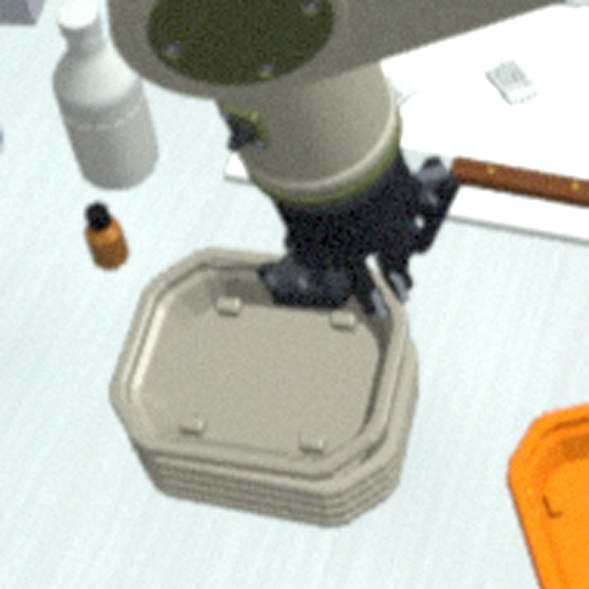

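The top tray is up at the pinched corner (380,300), the far corner (120,390) is still in the nest, and the lower trays are in place. I'll peel a little more, then lift straight up.

```bash
python3 -m crank '[[[0,0.06,-0.4],[0.025,0,0],0.05],[[0,0.13,-0.85],[0.05,0,0],0.05],[[0,0.2,-1.3],[0.075,0,0],0.05],[[0,0.28,-1.75],[0.1,0,0],0.05],[[0,0.28,-1.75],[0.1,0,0],0.05]]'
python3 -m crank '[[[0,-0.15,-0.5],[0,0,0],0.05],[[0,-0.4,-1.4],[0,0,0],0.05],[[0,-0.8,-2.8],[0,0,0],0.05],[[0,-1.6,-5.6],[0,0,0],0.05],[[0,-2.6,-9],[0,0,0],0.05]]'
python3 - <<'E'
from h import *
p,r=tool();D=down(np.radians(49));go([p[0],p[1],260],D)
im=cams.capture("side")[:,:,::-1]
im=cv2.resize(im[130:380,120:370],None,fx=2.3,fy=2.3,interpolation=2);cv2.imwrite("pics/lift2.png",cv2.convertScaleAbs(im,alpha=1.7))
E
```

```text
time_s: 12.3
tcp_pos: [473.2, 258.6, 136.0]
tool_rot: [-0.049, 0.347, 0.927, -0.131]
force: [-1.1, -0.3, -0.7]
width: 7.9
gripper_force: 44.7
time_s: 12.8
tcp_pos: [472.0, 257.7, 230.5]
tool_rot: [-0.05, 0.347, 0.927, -0.131]
force: [0.6, 0.1, -0.3]
width: 8.3
gripper_force: 44.7
shift cm [ 0.   -0.82 -2.84] turn [-0.281 -0.001 -0.001]
```

View pics/lift2.png

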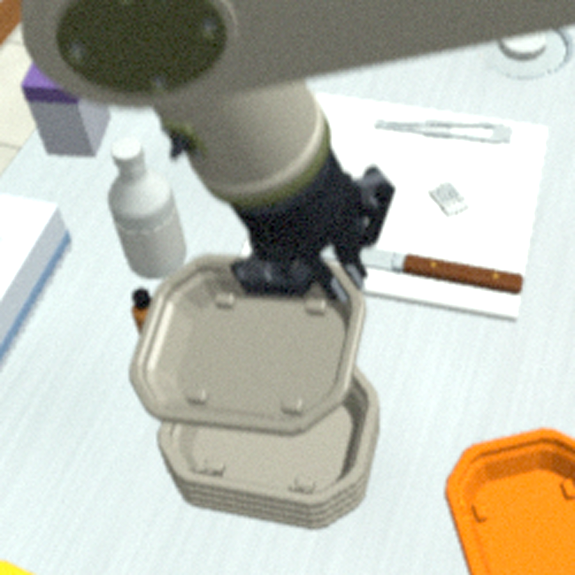

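The tray came away alone and four trays stay nested. Level it and carry it to the board.

```bash
python3 -m crank '[[[0,-0.2,-0.7],[-0.07,0,0],0.05],[[0,-0.4,-1.4],[-0.14,0,0],0.05],[[0,-0.6,-2.1],[-0.21,0,0],0.05],[[0,-0.8,-2.8],[-0.28,0,0],0.05],[[0,-0.8,-2.8],[-0.28,0,0],0.05]]'
python3 - <<'E'
from h import *
go([445,-89,260],down(np.radians(49)))
E
```

```text
time_s: 13.35
tcp_pos: [473.2, 257.8, 262.0]
tool_rot: [0.002, 0.351, 0.936, 0.002]
force: [0.0, -0.2, 0.3]
width: 8.1
gripper_force: 44.7
shift cm [-20.68 -27.98   0.07] turn [ 0.006  0.002 -0.002]
```

```bash
python3 -m crank '[[[-0.6,-0.8,0],[0,0,0],0.05],[[-1.8,-2.4,0],[0,0,0],0.05],[[-3.5,-4.8,0],[0,0,0],0.05],[[-5.5,-7.5,0],[0,0,0],0.05],[[-7.5,-10.2,0],[0,0,0],0.05]]'
python3 -m crank '[[[-2,-2.7,0],[0,0,0],0.05],[[-4,-5.4,0],[0,0,0],0.05],[[-6,-8.1,0],[0,0,0],0.05],[[-8,-10.8,0],[0,0,0],0.05],[[-9.8,-13.3,0.5],[0,0,0],0.05]]'
python3 -m crank '[[[-1.4,-1.9,1],[0,0,0],0.05],[[-2.5,-3.4,2],[0,0,0],0.05],[[-3.1,-4.2,3],[0,0,0],0.05],[[-3.3,-4.4,3.5],[0,0,0],0.05],[[-3.3,-4.4,3.5],[0,0,0],0.05]]'
python3 -m crank '[[[0,0,0],[0,0,0],0.05],[[0,0,0],[0,0,0],0.05],[[0,0,0],[0,0,0],0.05]]'
python3 - <<'E'
from h import *
p,r=tool();print(p,r.apply([0,0,1]));go([445,-89,225],down(np.radians(49)))
im=cams.capture("side");g=im[:,:,::-1].copy();hsv=cv2.cvtColor(g,cv2.COLOR_BGR2HSV)
m=((hsv[...,1]>26)&(hsv[...,0]>10)&(hsv[...,0]<32)).astype(np.uint8)*255
m=cv2.morphologyEx(m,cv2.MORPH_OPEN,np.ones((5,5)))
for c in cv2.findContours(m,0,2)[0]:
    if cv2.contourArea(c)>300:print(cv2.boundingRect(c),cv2.minAreaRect(c),cv2.contourArea(c))
k=44/np.sqrt(2);z=p[2]+6;cc=p[:2]+[67,56]
oc=np.array([tp(*q,z=z,C=cc) for q in[(90,70-k),(90-k,70),(-90+k,70),(-90,70-k),(-90,-70+k),(-90+k,-70),(90-k,-70),(90,-70+k)]])
print(cc,np.round(proj("side",oc)))
E
```

```text
time_s: 13.85
tcp_pos: [461.8, 130.6, 258.0]
tool_rot: [-0.001, 0.35, 0.937, -0.001]
force: [0.9, -0.6, -0.2]
width: 8.0
gripper_force: 44.7
time_s: 14.35
tcp_pos: [448.5, -34.5, 253.9]
tool_rot: [-0.0, 0.351, 0.936, -0.001]
force: [1.0, -0.6, 0.1]
width: 8.0
gripper_force: 44.7
time_s: 14.85
tcp_pos: [444.2, -87.2, 217.5]
tool_rot: [-0.001, 0.351, 0.936, -0.0]
force: [-0.4, -0.3, -1.0]
width: 8.2
gripper_force: 44.7
time_s: 15.15
tcp_pos: [445.2, -86.9, 219.2]
tool_rot: [0.0, 0.35, 0.937, 0.0]
force: [0.4, -0.9, 0.0]
width: 7.9
gripper_force: 44.7
[445.20475578 -86.91818417 219.21073559] [ 9.17139935e-04 -1.95335752e-04 -9.99999560e-01]
shift cm [-0.12 -0.17 -0.58] turn [ 0.     0.001 -0.   ]
(15, 371, 149, 49) ((89.0, 395.0), (48.0, 148.0), 90.0) 4123.0
(314, 316, 89, 97) ((357.7682189941406, 363.5994873046875), (97.26543426513672, 74.9817123413086), 72.47443389892578) 6190.5
(525, 81, 35, 17) ((542.2722778320312, 88.27722930908203), (34.229278564453125, 15.02506160736084), 5.710593223571777) 337.5
(0, 35, 243, 257) ((109.84278869628906, 154.53111267089844), (37.589630126953125, 348.6451721191406), 44.51239013671875) 4769.5
(360, 16, 46, 34) ((381.7096252441406, 32.927947998046875), (45.92688751220703, 29.670751571655273), 7.594643592834473) 1152.0
[512.20475578 -30.91818417] [[251. 155.]
 [261. 167.]
 [316. 175.]
 [333. 167.]
 [338. 144.]
 [326. 133.]
 [276. 127.]
 [260. 133.]]
```

```bash
python3 - <<'E'
from h import *
g=cams.capture("side")[:,:,::-1].copy();r=cv2.imread("pics/side0.png")
cv2.imwrite("pics/end.png",g)
d=cv2.absdiff(cv2.GaussianBlur(g,(3,3),0),cv2.GaussianBlur(r,(3,3),0)).max(2)>14
for x in range(235,360,8):
    ys=np.where(d[100:260,x])[0]+100
    print(x,(ys.min(),ys.max()) if len(ys) else None,end="; ")
hsv=cv2.cvtColor(g,cv2.COLOR_BGR2HSV);print();print([hsv[y,290].tolist() for y in range(120,215,6)])
p,R_=tool();z=p[2]+6;cc=p[:2]+[67,56]
for dz,t in((0,0),(0,.1),(0,-.1)):
    # opposite corner lowered by tilt t about the pinch
    k=44/np.sqrt(2);o=[]
    for q in[(90,70-k),(90-k,70),(-90+k,70),(-90,70-k)]:
        P=tp(*q,z=z,C=cc);s=(P[:2]-p[:2])@[np.cos(.855),np.sin(.855)];P[2]-=s*t;o.append(P);
    print(t,np.round(proj("side",np.array(o))).tolist())
    o=np.array(o);o[:,2]-=38;print("  under",np.round(proj("side",o)).tolist())
E
```

```text
235 None; 243 None; 251 (np.int64(152), np.int64(159)); 259 (np.int64(133), np.int64(168)); 267 (np.int64(130), np.int64(173)); 275 (np.int64(128), np.int64(175)); 283 (np.int64(124), np.int64(176)); 291 (np.int64(118), np.int64(177)); 299 (np.int64(120), np.int64(178)); 307 (np.int64(110), np.int64(179)); 315 (np.int64(100), np.int64(179)); 323 (np.int64(100), np.int64(173)); 331 (np.int64(100), np.int64(168)); 339 (np.int64(100), np.int64(153)); 347 (np.int64(100), np.int64(156)); 355 (np.int64(100), np.int64(153)); 
[[60, 13, 77], [68, 12, 82], [0, 19, 54], [30, 22, 58], [24, 22, 57], [27, 29, 97], [25, 32, 96], [22, 28, 101], [22, 28, 101], [15, 107, 38], [72, 9, 146], [90, 9, 115], [60, 7, 145], [78, 9, 145], [68, 7, 145], [72, 9, 147]]
0 [[251.0, 155.0], [261.0, 167.0], [316.0, 175.0], [333.0, 167.0]]
  under [[252.0, 168.0], [262.0, 180.0], [315.0, 188.0], [332.0, 180.0]]
0.1 [[251.0, 161.0], [261.0, 173.0], [315.0, 178.0], [333.0, 169.0]]
  under [[253.0, 174.0], [262.0, 185.0], [315.0, 191.0], [331.0, 181.0]]
-0.1 [[250.0, 149.0], [260.0, 160.0], [316.0, 171.0], [333.0, 165.0]]
  under [[251.0, 162.0], [261.0, 174.0], [315.0, 184.0], [332.0, 178.0]]
```

The rim silhouette matches the level prediction: (251,152–159), (315,179) observed. The arm is at rest, so I'll hand it in.

```bash
python3 -m crank '[[[0,0,0],[0,0,0],0.05],[[0,0,0],[0,0,0],0.05],[[0,0,0],[0,0,0],0.05]]' && python3 -c "
from station import workorder;print(workorder.sign_off())"
```

```text
time_s: 15.55
tcp_pos: [444.8, -87.4, 218.7]
tool_rot: [0.0, 0.351, 0.936, 0.0]
force: [-0.4, -0.1, -0.0]
width: 8.4
gripper_force: 44.7
the job is handed in; nothing more can be done
None
```

I handed the job in at about 15.6 s: lid flat in the dish, pot standing, and one tray peeled off by its corner and held level over the middle of the board; the hand-in gave no verdict, so I can't say whether it passed.

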